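# Load a tin into the sprung tin dispenser

### The job

Put the loose small tin into the sprung tin dispenser: draw the follower back by its knob, hook it behind the catch lug and let go, then lower the tin upright into the track behind the tin that is already there. Unhook the knob and lead the follower home under control, never letting it snap, until it presses both tins up against the end stop, then let go. Work gently: do not force the knob against the catch plate, jam or drop the tin or squeeze the tins hard with the follower, and leave the other things where they stand.

Things in the scene. Friction and masses are not known exactly. Their poses are not given: they have to be found in the camera images.
- rack: Tin dispenser: grey steel feed track fixed to the bench. Origin at bench height on the track's centre line; +x along the track from end stop to spring, +y the catch lug's side. Base 195 x 84 mm (x -116 to 79), track floor at z 6. End stop: inner face x -104, top z 36. Side walls x -110 to 5, 3 mm thick, top z 20, 48 mm clear between them.
- catch (a point): Centre of the catch notch, rack (29, 14, 33) mm, in the steel catch plate over the track's rear, z 30 to 36. Lug: x 9 to 24, y 6 to 32 (rear face x 24; nothing on the -y side). Cross bar behind: front face x 34, all across; it stops the pulled pin. Legs reach |y| 38. Notch 10 mm long for the 8 mm pin. Axes as the rack's.
- follower (a joint): Follower slide, m, grows as pulled to rack +x. Flat aluminium paddle, 44 mm wide, top z 42, front face at rack x = -0.066 + joint. About 0.006 against one tin, 0.050 against two, 0.066 with pin at the cross bar (end of pull), 0.064 with pin resting on the lug. Spring drives it to smaller values, 6 N (one tin) to 8.5 N (pulled); friction 0.3 N; let go, it snaps.
- handle (a joint): Sideways slide of the knob on the follower, m: 0 on the track's centre line, up to 0.014 towards rack +y (lug side). Stays where it is left (friction about 1 N). The pin under the knob passes the lug below about 0.002 and is hooked behind it from about 0.010.
- handle_grip (a point): On the axis of the black upright knob, 72 mm above the bench. Knob: cylinder of diameter 16 mm, z 46 to 88 (top); below it a pin of diameter 8 mm down to z 26 meets lug and cross bar. The axis is 30 mm behind the paddle's front face. Only the tins (top z 56) come near; free for a pinch from above. Its axes are those of the rack.
- empty_place (a point): Centre, on the track floor (z 6 mm), of the free place for the tin while the follower is hooked back: about 58 mm free along the track, between the loaded tin and the paddle, for a tin of 44 mm. Axes as the rack's.
- tin_spare: The loose small round tin to be loaded, metal with a plain paper label, diameter 44 mm, height 50 mm, about 0.1 kg, standing upright on the bench. Origin at the centre of its underside, z up. The lower edge has a 1.5 mm chamfer.
- tin_loaded: The same kind of tin (diameter 44 mm, height 50 mm), standing in the track against the end stop, held by the follower at the start. Origin at the centre of its underside.
- glue_bottle: Bystander: upright white bottle, diameter 38 mm, height 105 mm, on the bench on the same side as the loose tin. Origin at the centre of its underside.
- big_tin: Bystander: large paint tin, diameter 80 mm, height 90 mm. Origin at the centre of its underside.
- sign_brush: Bystander: brush 200 mm long, lying on the bench.
Mind the look-alikes: they are no part of the job. What is shaped like the tin_spare but pink is not meant.

How it is judged:
By the outcome, as a careful person would: the job done as asked, in the order asked, and still so for the second after the job is handed in, with the robot touching nothing.
It also fails if it takes over 72 s, if anything falls off the work surface, if the arm or the gripper's body presses on something with over 40 N, if the wrist force passes 120 N, or if a joint passes its speed limit or range.

### The arm

A 6-joint arm with a two-finger parallel gripper is mounted at the origin on the work surface. World frame = base frame: x ahead of the robot, y to its left, z up, the work surface at z = 0. Lengths are in m, angles in rad, forces in N, time in s.
With the tool pointing down it reaches from about 0.275 to 0.85 m from the base axis. Payload 5.2 kg.
Tool frame: the origin (TCP) lies midway between the tips of the shut fingers; the grasp point (between the pads) lies 19 mm behind it (env.grip_depth is the distance from the TCP to the grasp point, in m); z points along the fingers, y is the line along which they close (so a half turn about z gives the same grasp; the last joint's range is limited). The gripper opens to 85 mm and grips with 20 to 120 N. Pads are 22 mm wide; open, the fingers measure 114 mm over their backs; the gripper's body (76 mm by 85 mm) begins 54 mm behind the grasp point. The pads swing forward as they close: fully open they stand 13 mm farther back than shut.
Start: joints at [-1.524, 0.259, 1.535, -0, 1.348, -0.203], TCP at [0.136, -0.533, 0.231] pointing down, gripper open.
Joint ranges: [-3.14, 3.14], [-0.91, 2.08], [0.19, 2.58], [-1.22, 4.36], [0.22, 2.71], [-3.12, 3.12]. Speed limits (rad/s): [2.57, 2.57, 3.14, 3.14, 3.14, 3.14].

### API

Orientations are given as a rotation vector (axis times angle).
In Python, from plant import env, vision, trace, tip_of gives the robot as it stands.
- The arm moves only by the tool apply_moves, never from a script. Its argument "motion" is text: rows parted by semicolons, each of 7 numbers parted by spaces: the shift along the tool's x, y, z scaled (see below), then the turn, a rotation vector about the tool's x, y, z scaled (see below), then the closure, from -1 (fully open) to 1 (shut). In form: dx dy dz ax ay az jaw; .... A call has 1 to 5 rows; each row is the pose to reach, as a shift and turn from the pose commanded when the call began, along the tool's axes at that moment, turning the shorter way round; what a row does not reach only later rows make up. The controller multiplies each number of a shift by 0.4 m and each number of a turn by 180 degrees. A row lasts 1/12 s, in which the tool goes at most 41.7 mm and 7.16 degrees, less where a joint would pass 70% of its speed; a pose out of reach is approached as far as the arm can. A call with a number of a shift or a turn outside -1 to 1 is refused whole. A call with a gripper value outside its range is refused whole. The fingers move at their own pace and stop on an object; "newtons" is the grip in N (left out, the last holds). Time passes only in rows, so rows that repeat a pose let the fingers close. It gives the time, the measured TCP pose, the force, the opening and the grip force at its end, in the units of the state.
- env.observe(): the state, without advancing time (a new reading comes with each control period).
- vision.read_camera(name): name is "side" or "top" or "wrist"; returns the picture (384x512x3 uint8, red, green, blue); there is no depth.
- vision.camera_params(name): a dict with "K" (3x3 intrinsics, pixels), "pose" (4x4, takes a point from camera to world coordinates). Camera axes: x right, y up, looking along -z (the intrinsics and any distortion apply to the point x, -y, -z); pixel columns grow to the right and rows downward; lengths in m; the calibration is good to about 2 mm. A picture is of the moment at which its call begins: read the wrist's pose just before it. camera_params takes no time and is no camera call; for the wrist camera it gives the pose at the moment of the call.
- env.close_job(): hands the job in; it is judged then, once.
Trained networks look in the newest picture that a camera, given by its name, has taken for a name from the list of things; names that differ only in an ending like _2 or _b are one class to them, and where a whole thing is asked for, a point or a joint stands for the part that bears it (a point fixed in the world has none). Each returns a list of dicts, best first, with "score" (0 to 1); they miss things now and then, are a little off and sometimes report something else, mostly with a low value. They report only what shows in the picture. A call takes as long as a camera call. They do not tell look-alikes from the thing itself.
- trace(camera, name): "mask" (384x512 bool, what is visible of it) and "extent" ([centre column, centre row, width, height] in pixels, round what is visible of it).
- tip_of(camera, name): "position" ([column, row] in pixels: a listed point, or the origin of a listed thing).
The state is a dict: "time_s": time; "q": joint angles; "joint_velocities": joint speeds; "tau": joint torques, N m; "ee_pos": TCP position; "tool_rot": TCP orientation; "ft_force": force on the tool from outside, world axes, zero at the start; "moment": the same for the moment, N m; "grip_width": opening from 0.0 (shut) to 1.0 (fully open); "grip_force": force on a finger pad.
Only numpy, scipy, OpenCV 4.12 (cv2) and the standard library are available. Lean on these libraries where they do the work, as an engineer would, in place of code of your own. Each camera call takes 0.05 s, during which the arm holds its last target. There are 200 camera calls.

## Working session

There is one attempt and no reset: what is moved stays moved. The work goes in short steps, Python scripts to look and compute and a tool call to move; the robot and the scene stay as the last step left them, time stands still between calls to the robot, and variables do not carry over. Pictures are saved under pics/ and viewed, at most 10 in all, crops included, and the job is handed in when it is done.

Besides the shell and the picture viewer there is one more tool, called after ">>>" as name(argument=value, ...) on one line, values as JSON. apply_moves: Moves the arm, as the interface text tells. Shifts and turns lie within -1 to 1; 1 stands for 0.4 m of shift or 180 degrees of turn. Its arguments: {"type":"object","properties":{"motion":{"type":"string"},"newtons":{"type":"number"}},"required":["motion"]}

```bash
mkdir -p pics; ls; cat > h.py <<'E'
import numpy as np, cv2
from scipy.spatial.transform import Rotation as R
from plant import env, vision, trace, tip_of
def ray(P,px):
    K=np.array(P["K"]);T=np.array(P["pose"])
    d=np.linalg.inv(K)@[px[0],px[1],1]; d=np.array([d[0],-d[1],-d[2]])
    return T[:3,3],T[:3,:3]@d
def atz(P,px,z):
    o,d=ray(P,px); return o+d*(z-o[2])/d[2]
def proj(P,p):
    K=np.array(P["K"]);T=np.linalg.inv(np.array(P["pose"])); c=T[:3,:3]@p+T[:3,3]
    u=K@[c[0],-c[1],-c[2]]; return u[:2]/u[2]
E
cat > a.py <<'E'
from h import *
np.set_printoptions(precision=4,suppress=True)
s=env.observe();print(s["time_s"],s["ee_pos"],s["tool_rot"],env.grip_depth,s["grip_width"])
for c in("top","side"):
    im=vision.read_camera(c);cv2.imwrite(f"pics/{c}1.png",im[:,:,::-1]);P=vision.camera_params(c)
    print(c,np.array(P["pose"]).tolist(), [k for k in P])
    for n,z in(("rack",0),("catch",.033),("handle_grip",.072),("empty_place",.006),("tin_spare",0),("tin_loaded",.006),("glue_bottle",0),("big_tin",0)):
        for r in tip_of(c,n)[:3]: print(c,n,round(r["score"],2),r["position"],atz(P,r["position"],z))
E
python3 a.py
```

```text
pics
0.0 [ 0.136  -0.5324  0.2305] [-3.1153 -0.3911 -0.0002] 0.0187 1.0013151586866806
top [[0.004577832415339976, 0.9940955382940063, -0.10841173457853545, 0.36797432936413965], [-0.9996387425887794, 0.0016779653420367603, -0.026824778616702367, 0.02028617777850896], [-0.026484481605295453, 0.1084953693770415, 0.9937440953574708, 1.2295908923050352], [0.0, 0.0, 0.0, 1.0]] ['K', 'pose']
top rack 0.69 [273.1, 162.1] [0.5829 0.0186 0.    ]
top catch 0.92 [277.1, 168.2] [0.5603 0.0077 0.033 ]
top handle_grip 0.62 [271.3, 148.5] [0.607  0.0235 0.072 ]
top tin_spare 0.64 [387.7, 182.0] [ 0.5268 -0.3003  0.    ]
top tin_spare 0.51 [373.1, 146.9] [ 0.6262 -0.2622  0.    ]
top tin_spare 0.22 [374.5, 217.6] [ 0.4277 -0.2615  0.    ]
top tin_loaded 0.72 [266.1, 131.8] [0.6686 0.0385 0.006 ]
top tin_loaded 0.66 [276.1, 169.9] [0.5598 0.0102 0.006 ]
top tin_loaded 0.52 [267.9, 147.1] [0.6247 0.0333 0.006 ]
top glue_bottle 0.46 [375.5, 219.7] [ 0.4219 -0.2641  0.    ]
top big_tin 0.64 [154.3, 149.5] [0.6193 0.3566 0.    ]
side [[-0.9461101583657433, 0.2396411787663864, -0.21782486927943978, 0.31514905994255266], [-0.32359317909207136, -0.7260841798617734, 0.6067035669909504, 0.6063446666169771], [-0.012768033608777422, 0.6444950497823182, 0.7645018692742697, 0.798052548122629], [0.0, 0.0, 0.0, 1.0]] ['K', 'pose']
side rack 0.89 [237.7, 207.9] [0.5811 0.0267 0.    ]
side catch 0.86 [246.2, 190.8] [ 0.5693 -0.0075  0.033 ]
side handle_grip 0.48 [222.0, 185.9] [0.6173 0.0274 0.072 ]
side empty_place 0.55 [225.6, 204.4] [0.6123 0.0301 0.006 ]
side tin_spare 0.83 [292.6, 131.0] [ 0.5294 -0.3008  0.    ]
side tin_spare 0.72 [258.6, 131.0] [ 0.6264 -0.2692 -0.    ]
side tin_loaded 0.71 [207.6, 203.4] [0.657  0.0414 0.006 ]
side glue_bottle 0.6 [323.6, 144.8] [ 0.4275 -0.2702  0.    ]
side big_tin 0.79 [166.8, 322.0] [0.6131 0.3533 0.    ]
```

```bash
python3 -c "
import cv2,numpy as np
a=cv2.imread('pics/top1.png')[110:240,230:410];b=cv2.imread('pics/side1.png')[110:240,180:360]
cv2.imwrite('pics/c1.png',np.vstack([cv2.resize(x,None,fx=2.3,fy=2.3,interpolation=cv2.INTER_CUBIC) for x in(a,b)])if 0 else np.hstack([cv2.resize(x,(400,289),interpolation=3) for x in (a,b)]))
cv2.imwrite('pics/c1.png',np.hstack([cv2.resize(x,(400,289),interpolation=cv2.INTER_CUBIC) for x in (a,b)]))"
```

```text
(no output)
```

View pics/c1.png

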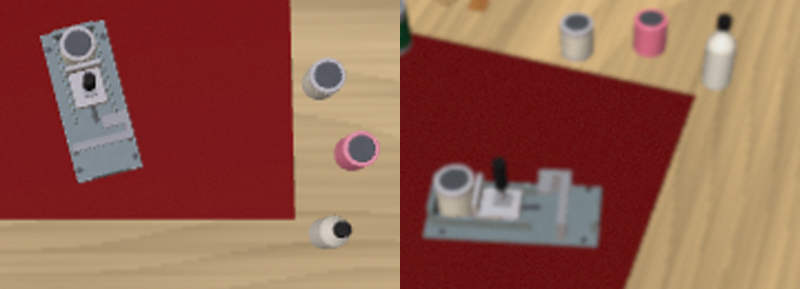

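The picture shows the loose white tin at top-camera crop (323,78), the pink look-alike at (356,150) and the bottle below that. In the rack, the end stop is far from the robot and the lug is on the world -y side. The tool yaw already matches the rack.

>>> apply_moves(motion="0.36 -0.26 0 0 0 0 -1;0.36 -0.26 0 0 0 0 -1;0.36 -0.26 0 0 0 0 -1;0.36 -0.26 0 0 0 0 -1;0.36 -0.26 0 0 0 0 -1")

```text
time_s: 1.32
ee_pos: [0.2523, -0.3919, 0.2314]
tool_rot: [-3.114, -0.395, -0.003]
ft_force: [0.3, 0.4, 0.8]
grip_width: 1.004
grip_force: 0.0
```

>>> apply_moves(motion="0.36 -0.26 0 0 0 0 -1;0.36 -0.26 0 0 0 0 -1;0.36 -0.26 0 0 0 0 -1;0.36 -0.26 0 0 0 0 -1;0.36 -0.26 0 0 0 0 -1")

```text
time_s: 1.73
ee_pos: [0.366, -0.2562, 0.2316]
tool_rot: [-3.115, -0.397, -0.003]
ft_force: [-0.9, 0.4, -0.1]
grip_width: 1.0
grip_force: 0.0
```

>>> apply_moves(motion="0.36 -0.26 0 0 0 0 -1;0.36 -0.26 0 0 0 0 -1;0.36 -0.26 0 0 0 0 -1;0.36 -0.26 0 0 0 0 -1;0.36 -0.26 0 0 0 0 -1")

```text
time_s: 2.15
ee_pos: [0.4802, -0.1203, 0.2315]
tool_rot: [-3.115, -0.397, -0.003]
ft_force: [-0.2, -0.1, -0.4]
grip_width: 0.999
grip_force: 0.0
```

```bash
python3 - <<'E'
from h import *
np.set_printoptions(precision=4,suppress=True)
P=vision.camera_params("wrist");s=env.observe();print(s["time_s"],s["ee_pos"],s["tool_rot"])
T=np.array(P["pose"]);Rt=R.from_rotvec(s["tool_rot"]).as_matrix()
print("cam in tool",Rt.T@(T[:3,3]-s["ee_pos"]),Rt.T@(-T[:3,2]),P["K"][0])
E
```

```text
2.15 [ 0.4802 -0.1203  0.2315] [-3.1153 -0.3968 -0.0034]
cam in tool [ 0.0732  0.0007 -0.1432] [-0.2878 -0.0002  0.9577] [289.4312   0.     259.4204]
```

>>> apply_moves(motion="0.40 -0.26 0 0 0 0 -1;0.40 -0.26 0 0 0 0 -1;0.40 -0.26 0 0 0 0 -1;0.40 -0.26 0 0 0 0 -1;0.40 -0.26 0 0 0 0 -1")

```text
time_s: 2.57
ee_pos: [0.6091, 0.0186, 0.231]
tool_rot: [-3.116, -0.394, -0.002]
ft_force: [-0.1, -0.7, 0.6]
grip_width: 1.004
grip_force: 0.0
```

>>> apply_moves(motion="0 0 0 0 0 0 0.3;0 0 0 0 0 0 0.3;0 0 0 0 0 0 0.3", newtons=50)

```text
time_s: 2.82
ee_pos: [0.6063, 0.0153, 0.2309]
tool_rot: [3.117, 0.391, -0.002]
ft_force: [-0.7, -0.1, 0.5]
grip_width: 0.606
grip_force: 0.0
```

```bash
cat > w.py <<'E'
import sys
from h import *
np.set_printoptions(precision=4,suppress=True)
P=vision.camera_params("wrist");s=env.observe();im=vision.read_camera("wrist")
cv2.imwrite(f"pics/{sys.argv[1]}.png",im[:,:,::-1]);print(s["time_s"],s["ee_pos"],s["tool_rot"],s["grip_width"])
for n,z in(("rack",0),("catch",.033),("handle_grip",.072),("empty_place",.006),("tin_spare",0),("tin_loaded",.006),("glue_bottle",0)):
    for r in tip_of("wrist",n)[:3]: print(n,round(r["score"],2),r["position"],atz(P,r["position"],z))
np.save("P.npy",P,allow_pickle=True)
E
python3 w.py w1
```

```text
2.8167 [0.6063 0.0153 0.2309] [ 3.1166  0.391  -0.0021] 0.6061512279306625
rack 0.86 [254.4, 183.5] [0.5822 0.0154 0.    ]
catch 0.63 [260.9, 211.5] [0.5576 0.0003 0.033 ]
empty_place 0.89 [253.5, 156.6] [0.6179 0.0254 0.006 ]
tin_spare 0.9 [459.2, 206.6] [ 0.6197 -0.2636 -0.    ]
tin_spare 0.76 [459.3, 269.3] [ 0.5306 -0.3064  0.    ]
tin_loaded 0.7 [252.3, 116.8] [0.6651 0.0387 0.006 ]
```

View pics/w1.png

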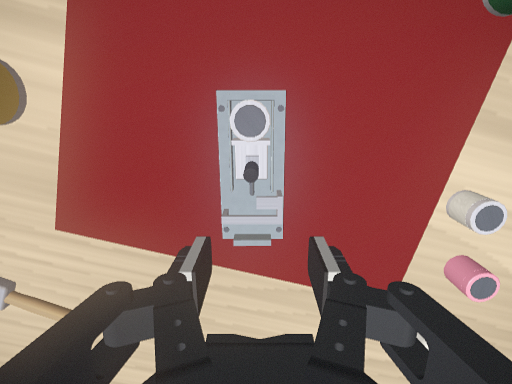

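The wrist view shows the rack upright in the picture: base corners about (217,91), (285,91), (221,238) and (283,238), knob at (251,172), lug at (270,203) on the right. The white tin is at (475,212) and the pink one at (472,278).

```bash
cat > r.py <<'E'
from h import *
np.set_printoptions(precision=4,suppress=True)
from scipy.optimize import least_squares
im=cv2.imread("pics/w1.png").astype(int);P=np.load("P.npy",allow_pickle=True).item()
red=(im[:,:,2]-im[:,:,1]>60)
L=[];Rr=[];T=[]
for v in range(100,230,4):
    r=red[v]; L.append((np.where(r[150:245])[0].max()+150.5,v)); Rr.append((np.where(r[262:330])[0].min()+261.5,v))
for u in range(222,282,4): T.append((u,np.where(red[60:110,u])[0].max()+60.5))
z=.006
f=lambda A:np.array([atz(P,a,z)[:2] for a in A]); L,Rr,T=f(L),f(Rr),f(T)
def res(p):
    c=p[:2];x=np.array([np.cos(p[2]),np.sin(p[2])]);y=np.array([-x[1],x[0]])
    return np.r_[(L-c)@y+.042,(Rr-c)@y-.042,(T-c)@x+.116]*1000
s=least_squares(res,[.582,.017,np.pi+.25],loss="soft_l1");print(s.x,np.degrees(s.x[2]),np.abs(s.fun).mean(),[res(s.x)[a:b].mean() for a,b in((0,len(L)),(len(L),len(L)*2),(2*len(L),None))])
c,th=s.x[:2],s.x[2];x=np.array([np.cos(th),np.sin(th)]);y=np.array([-x[1],x[0]])
w=lambda a,b,z:np.r_[c+x*a+y*b,z]
np.save("rack.npy",s.x)
for n,p in dict(knobtop=w(-.03,0,.088),knobbot=w(-.03,0,.046),tintop=w(-.082,0,.056),lug1=w(.009,.032,.036),lug2=w(.024,.006,.036)).items(): print(n,p,proj(P,p))
dk=(im.max(2)<60).astype(np.uint8);n,lab,st,ce=cv2.connectedComponentsWithStats(dk[140:195,230:275]);print(st[1:]+[230,140,0,0,0],ce[1:]+[230,140])
e=env.observe();Rt=R.from_rotvec(e["tool_rot"]).as_matrix();print("tool x,y",Rt[:,0],Rt[:,1],"knob in tool",Rt.T@(w(-.03,0,.053)-e["ee_pos"]))
E
python3 r.py
```

```text
[0.5829 0.0193 3.3934] 194.42878627472493 0.3287252139871304 [np.float64(-0.28974283073645946), np.float64(0.28500870487992097), np.float64(9.594020022873906e-10)]
knobtop [0.6119 0.0268 0.088 ] [249.1565 175.027 ]
knobbot [0.6119 0.0268 0.046 ] [250.391  166.8997]
tintop [0.6623 0.0398 0.056 ] [249.5656 120.6038]
lug1 [ 0.5821 -0.0139  0.036 ] [277.183  196.7021]
lug2 [0.5611 0.0076 0.036 ] [255.9709 208.3384]
[] []
tool x,y [0.9692 0.2463 0.0004] [ 0.2463 -0.9692  0.0002] knob in tool [ 0.0078 -0.0093  0.1786]
```

>>> apply_moves(motion="0.02 -0.023 0.05 0 0 0 0.3;0.02 -0.023 0.15 0 0 0 0.3;0.02 -0.023 0.2 0 0 0 0.3;0.02 -0.023 0.2 0 0 0 0.3")

```text
time_s: 3.55
ee_pos: [0.6087, 0.0278, 0.1461]
tool_rot: [-3.115, -0.391, 0.015]
ft_force: [-0.5, 0.6, -0.0]
grip_width: 0.351
grip_force: 0.0
```

```bash
python3 w.py w2; cat > k.py <<'E'
import sys
from h import *
np.set_printoptions(precision=4,suppress=True)
c,th=np.load("rack.npy")[:2],np.load("rack.npy")[2];x=np.array([np.cos(th),np.sin(th)]);y=np.array([-x[1],x[0]])
w=lambda a,b,z:np.r_[c+x*a+y*b,z]
P=np.load("P.npy",allow_pickle=True).item()
for q in((-.03,0,.088),(-.03,0,.046),(-.082,0,.056),(.009,.032,.036),(.024,.006,.036),(-.116,-.042,.006),(-.116,.042,.006)):print(q,proj(P,w(*q)))
e=env.observe();Rt=R.from_rotvec(e["tool_rot"]).as_matrix();print("knob in tool",Rt.T@(w(-.03,0,.053)-e["ee_pos"]))
E
python3 k.py
```

```text
3.55 [0.6087 0.0278 0.1461] [-3.1146 -0.3911  0.0149] 0.3508212655308569
catch 0.86 [275.1, 245.1] [ 0.5584 -0.001   0.033 ]
handle_grip 0.68 [260.7, 203.1] [0.6097 0.0267 0.072 ]
empty_place 0.74 [262.6, 174.8] [0.6174 0.0266 0.006 ]
empty_place 0.49 [262.5, 203.0] [0.5885 0.0193 0.006 ]
tin_loaded 0.61 [261.2, 126.8] [0.6624 0.0397 0.006 ]
(-0.03, 0, 0.088) [261.2461 207.3129]
(-0.03, 0, 0.046) [261.1418 191.1424]
(-0.082, 0, 0.056) [261.1482 131.4174]
(0.009, 0.032, 0.036) [294.9438 227.6467]
(0.024, 0.006, 0.036) [267.3728 242.0248]
(-0.116, -0.042, 0.006) [215.3102  89.04  ]
(-0.116, 0.042, 0.006) [306.8284  88.8244]
knob in tool [-0.0016 -0.      0.1   ]
```

View pics/w2.png

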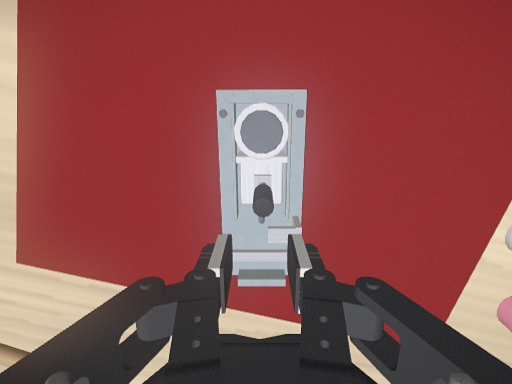

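The picture agrees with the model: knob at (262,200), between the fingers. Next I descend and grip.

>>> apply_moves(motion="-0.004 0 0.08 0 0 0 0.3;-0.004 0 0.16 0 0 0 0.3;-0.004 0 0.22 0 0 0 0.3;-0.004 0 0.25 0 0 0 0.3;-0.004 0 0.25 0 0 0 0.3")

```text
time_s: 4.37
ee_pos: [0.6089, 0.0272, 0.0489]
tool_rot: [-3.116, -0.391, 0.008]
ft_force: [0.2, -0.5, -0.1]
grip_width: 0.353
grip_force: 0.0
```

>>> apply_moves(motion="0 0 0 0 0 0 0.5;0 0 0 0 0 0 0.7;0 0 0 0 0 0 0.8;0 0 0 0 0 0 1;0 0 0 0 0 0 1", newtons=50)

```text
time_s: 4.78
ee_pos: [0.6118, 0.0268, 0.0529]
tool_rot: [3.116, 0.391, 0.004]
ft_force: [-0.4, -0.1, 2.4]
grip_width: 0.168
grip_force: 49.0
```

>>> apply_moves(motion="0 0 0 0 0 0 1;0 0 0 0 0 0 1")

```text
time_s: 4.95
ee_pos: [0.6118, 0.0268, 0.0528]
tool_rot: [3.116, 0.391, 0.004]
ft_force: [0.3, -1.1, 5.9]
grip_width: 0.172
grip_force: 49.4
```

>>> apply_moves(motion="-0.03 0 0 0 0 0 1;-0.06 0 0 0 0 0 1;-0.09 0 0 0 0 0 1;-0.12 0 0 0 0 0 1;-0.135 0 0 0 0 0 1")

```text
time_s: 5.37
ee_pos: [0.5611, 0.0136, 0.0529]
tool_rot: [3.116, 0.39, 0.012]
ft_force: [8.3, 3.0, -3.2]
grip_width: 0.169
grip_force: 49.3
```

>>> apply_moves(motion="0 0 0 0 0 0 1;0 0 0 0 0 0 1;0 0 0 0 0 0 1")

```text
time_s: 5.62
ee_pos: [0.5619, 0.0138, 0.0528]
tool_rot: [3.116, 0.39, 0.012]
ft_force: [7.6, 2.5, 0.0]
grip_width: 0.175
grip_force: 49.4
```

```bash
cat > s.py <<'E'
from h import *
np.set_printoptions(precision=4,suppress=True)
c,th=np.load("rack.npy")[:2],np.load("rack.npy")[2];x=np.array([np.cos(th),np.sin(th)]);y=np.array([-x[1],x[0]])
e=env.observe();p=np.array(e["ee_pos"]);d=p[:2]-c;f=np.array(e["ft_force"])
Rt=R.from_rotvec(e["tool_rot"]).as_matrix()
print(e["time_s"],"rack mm",d@x*1000,d@y*1000,p[2]*1000,"joint",(d@x+.036)*1000,"F rack",f[:2]@x,f[:2]@y,f[2],e["grip_width"],"yaw err deg",np.degrees(np.arctan2(Rt[1,0],Rt[0,0])-th+np.pi),"tilt",Rt[:,2])
E
python3 s.py
```

```text
5.6167 rack mm 21.660474761966572 0.13301395317848064 52.84913136774376 joint 57.66047476196657 F rack -8.025396562543962 -0.5134079783530854 0.01435432061163694 0.17465925809520996 yaw err deg -0.15333675539066885 tilt [ 0.0079  0.0002 -1.    ]
```

>>> apply_moves(motion="-0.008 0 0 0 0 0 1;-0.015 0 0 0 0 0 1;-0.015 0 0 0 0 0 1;-0.015 0 0 0 0 0 1")

```text
time_s: 5.95
ee_pos: [0.5563, 0.0123, 0.0529]
tool_rot: [3.116, 0.39, 0.013]
ft_force: [7.9, 3.5, 0.0]
grip_width: 0.17
grip_force: 49.2
```

```bash
python3 s.py
```

```text
5.95 rack mm 27.47650733844311 0.1737980195326885 52.85884778957356 joint 63.476507338443106 F rack -8.5133156756457 -1.3931097369420007 0.02722308208822463 0.16955506035464588 yaw err deg -0.14827982357639638 tilt [ 0.0082  0.0001 -1.    ]
```

>>> apply_moves(motion="-0.0025 0 0 0 0 0 1;-0.0025 0 0 0 0 0 1;-0.0025 0 0 0 0 0 1")

```text
time_s: 6.2
ee_pos: [0.5555, 0.0121, 0.0528]
tool_rot: [3.116, 0.39, 0.013]
ft_force: [8.0, 2.0, 0.3]
grip_width: 0.172
grip_force: 49.2
```

```bash
python3 s.py
```

```text
6.2 rack mm 28.358403008737376 0.1914986319671528 52.83345950395948 joint 64.35840300873738 F rack -8.252426564650492 0.0809691710746794 0.2991186159310114 0.17161193976980998 yaw err deg -0.14568596571945364 tilt [ 0.0083  0.0001 -1.    ]
```

>>> apply_moves(motion="-0.002 0 0 0 0 0 1;-0.002 0 0 0 0 0 1;-0.002 0 0 0 0 0 1")

```text
time_s: 6.45
ee_pos: [0.5547, 0.0119, 0.0528]
tool_rot: [3.116, 0.39, 0.013]
ft_force: [7.4, 3.0, 0.1]
grip_width: 0.169
grip_force: 49.2
```

```bash
python3 s.py
```

```text
6.45 rack mm 29.092800565321255 0.17797172088766355 52.83959644780173 joint 65.09280056532126 F rack -7.930810005954288 -1.0969475593002487 0.1361450425469537 0.16940314042062246 yaw err deg -0.14574252336775223 tilt [ 0.0084  0.0001 -1.    ]
```

>>> apply_moves(motion="0 0.005 0 0 0 0 1;0 0.01 0 0 0 0 1;0 0.01 0 0 0 0 1")

```text
time_s: 6.7
ee_pos: [0.5558, 0.0079, 0.0529]
tool_rot: [3.116, 0.39, 0.013]
ft_force: [7.3, 2.0, -1.1]
grip_width: 0.169
grip_force: 49.3
```

```bash
python3 s.py
```

```text
6.7 rack mm 29.07025513581827 4.376738187829152 52.86443322566514 joint 65.07025513581827 F rack -7.586716656355446 -0.06536466052595581 -1.1050632222882872 0.16894064954681445 yaw err deg -0.1525581698862531 tilt [ 0.0084  0.     -1.    ]
```

Free. On to about 12.5 mm.

>>> apply_moves(motion="0 0.007 0 0 0 0 1;0 0.014 0 0 0 0 1;0 0.02 0 0 0 0 1;0 0.02 0 0 0 0 1")

```text
time_s: 7.03
ee_pos: [0.5578, -0.0001, 0.0529]
tool_rot: [3.116, 0.39, 0.013]
ft_force: [8.2, 1.2, 0.8]
grip_width: 0.172
grip_force: 49.3
```

```bash
python3 s.py
```

```text
7.0333 rack mm 29.07892004406584 12.556482525261632 52.87044976962917 joint 65.07892004406584 F rack -8.282593264462484 0.8627156999032816 0.793069723888763 0.17180046403429586 yaw err deg -0.1599261618952995 tilt [ 0.0085 -0.0001 -1.    ]
```

>>> apply_moves(motion="0.003 0 0 0 0 0 1;0.005 0 0 0 0 0 1;0.007 0 0 0 0 0 1;0.007 0 0 0 0 0 1")

```text
time_s: 7.37
ee_pos: [0.5588, 0.0003, 0.0528]
tool_rot: [3.115, 0.391, 0.008]
ft_force: [4.2, -1.1, 5.1]
grip_width: 0.174
grip_force: 49.8
```

```bash
python3 s.py
```

```text
7.3667 rack mm 28.032967314030277 12.487696754122366 52.775661731267576 joint 64.03296731403027 F rack -3.748169282458739 2.1351050927653494 5.087931542371653 0.17370294723097185 yaw err deg -0.12271632643276334 tilt [ 0.0049 -0.0011 -1.    ]
```

Pin rests on the lug at 64.0 mm. I open the gripper and lift.

>>> apply_moves(motion="0.002 0 0 0 0 0 1;0.002 0 0 0 0 0 0.6;0.002 0 0 0 0 0 0.4;0.002 0 0 0 0 0 0.2;0.002 0 0 0 0 0 0.2")

```text
time_s: 7.78
ee_pos: [0.5564, 0.0012, 0.0508]
tool_rot: [-3.116, -0.391, 0.003]
ft_force: [-0.1, -0.5, 0.1]
grip_width: 0.398
grip_force: 0.0
```

>>> apply_moves(motion="0 0 -0.05 0 0 0 0.2;0 0 -0.15 0 0 0 0.2;0 0 -0.25 0 0 0 0.2;0 0 -0.35 0 0 0 -0.4;0 0 -0.35 0 0 0 -1")

```text
time_s: 8.2
ee_pos: [0.5614, 0.0004, 0.1996]
tool_rot: [3.113, 0.391, 0.02]
ft_force: [1.6, -0.4, 0.6]
grip_width: 0.67
grip_force: 0.0
```

```bash
python3 w.py w3; python3 s.py; python3 -c "
import cv2;a=cv2.imread('pics/w3.png');cv2.imwrite('pics/w3c.png',a)"
```

```text
8.2 [0.5614 0.0004 0.1996] [3.1128 0.3914 0.0204] 0.6697427564650988
rack 0.86 [249.8, 152.4] [0.5837 0.0161 0.    ]
catch 0.82 [259.1, 183.4] [ 0.5576 -0.0018  0.033 ]
handle_grip 0.58 [256.4, 193.0] [0.5568 0.0009 0.072 ]
empty_place 0.78 [247.8, 124.6] [0.6145 0.0258 0.006 ]
tin_spare 0.8 [477.2, 250.9] [ 0.532  -0.3042  0.    ]
tin_spare 0.69 [482.0, 177.2] [ 0.6243 -0.2654  0.    ]
tin_loaded 0.89 [245.0, 75.5] [0.6641 0.041  0.006 ]
8.6 rack mm 30.20645564361671 10.98771622755137 189.60742904763828 joint 66.2064556436167 F rack 0.5002440786536886 -0.16440036328087348 -0.03836472983617459 0.997021049561734 yaw err deg -0.1173505140301005 tilt [-0.0033  0.0007 -1.    ]
```

View pics/w3.png

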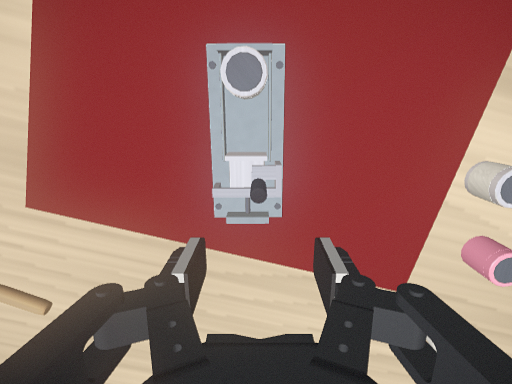

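The follower is hooked: knob at (258,190) behind the lug, track free, loaded tin at (244,72). Next, the tin.

>>> apply_moves(motion="0 0.4 0 0 0 0 -1;0 0.685 0 0 0 0 -1;0 0.685 0 0 0 0 -1;0 0.685 0 0 0 0 -1;0 0.685 0 0 0 0 -1")

```text
time_s: 9.02
ee_pos: [0.6086, -0.2025, 0.1901]
tool_rot: [-3.116, -0.392, 0.002]
ft_force: [0.5, 0.7, 0.8]
grip_width: 1.0
grip_force: 0.0
```

>>> apply_moves(motion="0 0.17 0 0 0 0 -1;0 0.17 0 0 0 0 -1;0 0.17 0 0 0 0 -1;0 0.17 0 0 0 0 -1")

```text
time_s: 9.35
ee_pos: [0.6249, -0.2683, 0.1893]
tool_rot: [-3.116, -0.387, 0.003]
ft_force: [-0.1, 0.6, -0.0]
grip_width: 0.998
grip_force: 0.0
```

```bash
python3 w.py w4; cat > t.py <<'E'
from h import *
np.set_printoptions(precision=4,suppress=True)
P=np.load("P.npy",allow_pickle=True).item()
e=env.observe();Rt=R.from_rotvec(e["tool_rot"]).as_matrix()
for r in trace("wrist","tin_spare")[:3]:
    m=r["mask"];print("mask",round(r["score"],2),r["extent"],m.sum())
    # fit silhouette of cylinder
    from scipy.optimize import minimize
    def hull(p):
        a=np.linspace(0,2*np.pi,40);q=[proj(P,np.r_[p[0]+.022*np.cos(t),p[1]+.022*np.sin(t),z]) for t in a for z in(0,.05)]
        i=np.zeros(m.shape,np.uint8);cv2.fillConvexPoly(i,cv2.convexHull(np.float32(np.array(q)*16)).astype(np.int32),1,shift=4);return i>0
    p0=atz(P,r["extent"][:2],.025)[:2]
    s=minimize(lambda p:-(hull(p)&m).sum()/(hull(p)|m).sum(),p0,method="Nelder-Mead",options=dict(initial_simplex=[p0,p0+[.01,0],p0+[0,.01]],xatol=2e-4,fatol=1e-3))
    print(s.x,s.fun,"in tool",Rt.T@(np.r_[s.x,.019]-e["ee_pos"]))
E
python3 t.py
```

```text
9.35 [ 0.6249 -0.2683  0.1893] [-3.1157 -0.3867  0.0035] 0.9981786170345242
rack 0.67 [9.6, 145.8] [0.5859 0.0162 0.    ]
catch 0.79 [0.0, 179.2] [ 0.5579 -0.0005  0.033 ]
tin_spare 0.9 [258.1, 174.6] [ 0.6228 -0.2674  0.    ]
tin_spare 0.85 [269.4, 247.8] [ 0.5342 -0.3044 -0.    ]
glue_bottle 0.59 [219.5, 304.9] [ 0.4348 -0.2606  0.    ]
mask 0.94 [253.1, 181.2, 38.4, 49.5] 1648
[ 0.6234 -0.2645] -0.9248035914702581 in tool [-0.002  -0.0017  0.1727]
mask 0.81 [267.8, 261.4, 38.9, 51.7] 1649
[ 0.5326 -0.303 ] -0.9015855658829962 in tool [-0.0995  0.013   0.1727]
```

View pics/w4.png

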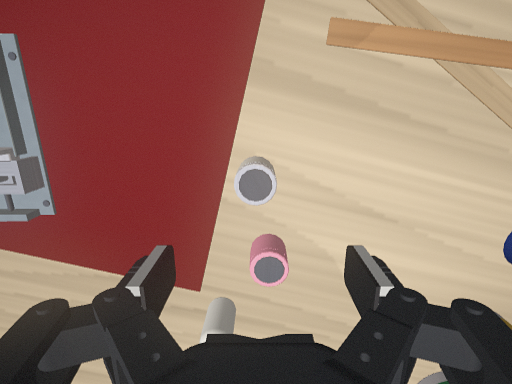

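White tin at (256,182) is centred between the fingers. The pink one, behind at (269,262), is clear of the gripper.

>>> apply_moves(motion="-0.005 -0.004 0.1 0 0 0 -1;-0.005 -0.004 0.2 0 0 0 -1;-0.005 -0.004 0.3 0 0 0 -1;-0.005 -0.004 0.38 0 0 0 -1;-0.005 -0.004 0.425 0 0 0 -1")

```text
time_s: 10.22
ee_pos: [0.6209, -0.2638, 0.0168]
tool_rot: [-3.113, -0.392, 0.008]
ft_force: [-1.2, 0.3, 0.5]
grip_width: 0.997
grip_force: 0.0
```

>>> apply_moves(motion="0 0 0 0 0 0 -1;0 0 0 0 0 0 -0.4;0 0 0 0 0 0 -0.2;0 0 0 0 0 0 0;0 0 0 0 0 0 0.2", newtons=30)

```text
time_s: 10.63
ee_pos: [0.6248, -0.2665, 0.0242]
tool_rot: [3.114, 0.391, 0.006]
ft_force: [0.7, 0.6, -0.2]
grip_width: 0.501
grip_force: 30.5
```

>>> apply_moves(motion="0 0 0 0 0 0 0.6;0 0 0 0 0 0 1;0 0 0 0 0 0 1")

```text
time_s: 10.88
ee_pos: [0.6248, -0.2665, 0.0241]
tool_rot: [3.114, 0.391, 0.006]
ft_force: [0.2, 0.6, 6.8]
grip_width: 0.504
grip_force: 31.1
```

```bash
python3 s.py
```

```text
10.8833 rack mm 30.610723389705978 287.30056088164014 24.138890411602368 joint 66.61072338970597 F rack -0.353021543212801 -0.5398622872151267 6.782232902513724 0.5043372748893711 yaw err deg -0.11613722177240404 tilt [ 0.0041 -0.0023 -1.    ]
```

>>> apply_moves(motion="0 0 -0.02 0 0 0 1;0 0 -0.08 0 0 0 1;0.03 0 -0.16 0 0 0 1;0.08 0 -0.24 0 0 0 1;0.154 0 -0.3 0 0 0 1")

```text
time_s: 11.3
ee_pos: [0.6826, -0.2516, 0.1456]
tool_rot: [3.116, 0.388, 0.002]
ft_force: [1.4, -0.2, -1.5]
grip_width: 0.506
grip_force: 30.9
```

>>> apply_moves(motion="0 -0.07 0 0 0 0 1;0 -0.17 0 0 0 0 1;0 -0.27 0 0 0 0 1;0 -0.36 0 0 0 0 1;0 -0.44 0 0 0 0 1")

```text
time_s: 11.72
ee_pos: [0.6385, -0.0777, 0.1421]
tool_rot: [-3.117, -0.392, -0.0]
ft_force: [1.1, -0.6, -0.6]
grip_width: 0.504
grip_force: 31.0
```

>>> apply_moves(motion="0 -0.09 0 0 0 0 1;0 -0.18 0 0 0 0 1;0 -0.24 0 0 0 0 1;0 -0.278 0 0 0 0 1;0 -0.278 0 0 0 0 1")

```text
time_s: 12.13
ee_pos: [0.6111, 0.031, 0.1422]
tool_rot: [-3.116, -0.396, -0.001]
ft_force: [-0.2, -0.2, -0.9]
grip_width: 0.508
grip_force: 31.0
```

```bash
python3 s.py; python3 - <<'E'
from h import *
P=vision.camera_params("wrist");im=vision.read_camera("wrist")
a=im[:,:,::-1].copy()
cv2.imwrite("pics/w5.png",cv2.resize(a,(768,576)))
E
python3 s.py
```

```text
12.1333 rack mm -30.191815646900587 -4.23597322607029 142.1523287067043 joint 5.808184353099412 F rack 0.19498324071491602 0.10870626229174753 -0.8906896312572214 0.507792057557627 yaw err deg 0.07323386492434601 tilt [ 0.0003  0.0008 -1.    ]
12.1833 rack mm -30.45715769161196 -2.0680036193397804 142.08160965670007 joint 5.542842308388036 F rack -0.5862106744878639 1.1129338640721482 -0.9300224943447599 0.5065577762326429 yaw err deg 0.025974649725600752 tilt [ 0.0009 -0.0004 -1.    ]
```

View pics/w5.png

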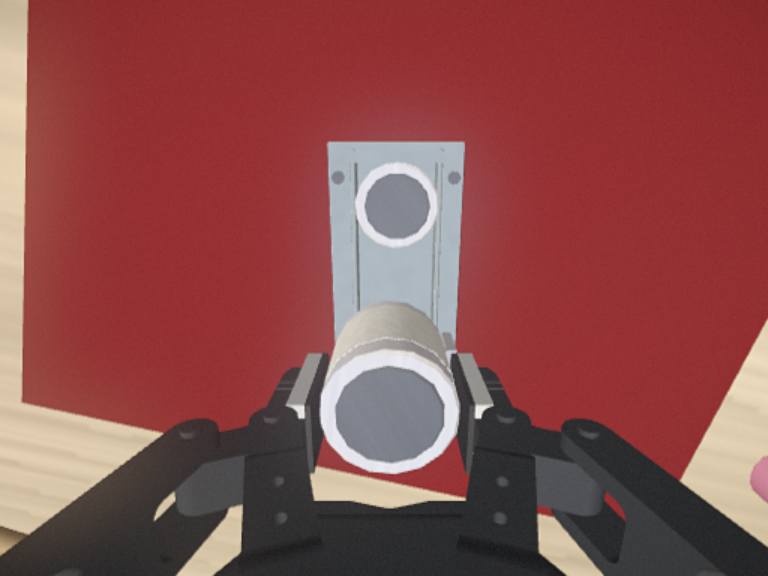

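The tin is held upright (top rim centre (390,411) in the 1.5x picture) over the free track. I'll check its offset in the hand after settling.

>>> apply_moves(motion="0 0 0 0 0 0 1;0 0 0.05 0 0 0 1;0 0 0.1 0 0 0 1;0 0 0.1 0 0 0 1;0 0 0.1 0 0 0 1")

```text
time_s: 12.6
ee_pos: [0.6114, 0.0263, 0.1003]
tool_rot: [-3.117, -0.388, 0.004]
ft_force: [-0.3, -0.9, -1.2]
grip_width: 0.505
grip_force: 31.0
```

```bash
python3 - <<'E'
from h import *
P=vision.camera_params("wrist");e=env.observe();Rt=R.from_rotvec(e["tool_rot"]).as_matrix();p=np.array(e["ee_pos"])
# cam rigid in tool: pixel (260,274) rim plane 26 mm above TCP
for px in ((260,273.5),):print("tin in tool mm",Rt.T@(atz(P,px,p[2]+.0259)-p)*1000)
E
python3 s.py
```

```text
tin in tool mm [  0.28025671   0.92007649 -25.90153272]
12.6 rack mm -29.39631858399176 0.36560095443918467 100.3075907733358 joint 6.603681416008235 F rack 0.5535426404472122 0.8298797118090119 -1.1834849834220222 0.5047272810994301 yaw err deg -0.2201899242946306 tilt [-0.0028  0.     -1.    ]
```

>>> apply_moves(motion="0.003 0 0.04 0 0 0 1;0.003 0 0.08 0 0 0 1;0.003 0 0.12 0 0 0 1;0.003 0 0.135 0 0 0 1;0.003 0 0.135 0 0 0 1")

```text
time_s: 13.02
ee_pos: [0.6128, 0.0274, 0.0467]
tool_rot: [-3.117, -0.39, 0.003]
ft_force: [-0.6, -0.2, -0.3]
grip_width: 0.502
grip_force: 31.0
```

>>> apply_moves(motion="0 0 0 0 0 0 1;0 0 0 0 0 0 1;0 0 0 0 0 0 1")

```text
time_s: 13.27
ee_pos: [0.6142, 0.0278, 0.0488]
tool_rot: [3.116, 0.391, 0.004]
ft_force: [0.3, 0.2, -1.2]
grip_width: 0.498
grip_force: 31.0
```

```bash
python3 s.py
```

```text
13.2667 rack mm -32.435313593386724 -0.4238798525354631 48.7629944722514 joint 3.564686406613275 F rack -0.3713048059806741 -0.06922012111686543 -1.2326438224347553 0.4976797820528554 yaw err deg -0.12510838501083812 tilt [ 0.0025 -0.0003 -1.    ]
```

>>> apply_moves(motion="-0.003 0.001 0.008 0 0 0 1;-0.003 0.001 0.017 0 0 0 1;-0.003 0.001 0.026 0 0 0 1;-0.003 0.001 0.035 0 0 0 1;-0.003 0.001 0.04 0 0 0 1")

```text
time_s: 13.68
ee_pos: [0.6116, 0.0275, 0.0305]
tool_rot: [-3.117, -0.391, 0.002]
ft_force: [-1.0, 0.2, -2.2]
grip_width: 0.507
grip_force: 31.0
```

>>> apply_moves(motion="0 0 0 0 0 0 1;0 0 0 0 0 0 1")

```text
time_s: 13.85
ee_pos: [0.6119, 0.0274, 0.031]
tool_rot: [-3.117, -0.391, 0.001]
ft_force: [-0.5, -1.3, -1.3]
grip_width: 0.504
grip_force: 31.0
```

```bash
python3 s.py
```

```text
13.85 rack mm -30.13611456694346 -0.602488338935095 31.017390950420598 joint 5.863885433056538 F rack 0.8421104619575208 1.1527547448817632 -1.3096600957316882 0.5043383288378235 yaw err deg -0.1137124056357706 tilt [-0.0005  0.0001 -1.    ]
```

>>> apply_moves(motion="0 0.001 0.001 0 0 0 1;0 0.001 0.002 0 0 0 1;0 0.001 0.002 0 0 0 1;0 0.001 0.002 0 0 0 1")

```text
time_s: 14.18
ee_pos: [0.6122, 0.027, 0.0306]
tool_rot: [3.117, 0.391, 0.0]
ft_force: [-0.4, 0.8, -0.6]
grip_width: 0.503
grip_force: 31.0
```

```bash
python3 s.py
```

```text
14.1833 rack mm -30.284235929314363 -0.14396251556920142 30.58470721717652 joint 5.7157640706856325 F rack 0.21549635667927255 -0.9265821288187696 -0.6203196358317191 0.5025973689168561 yaw err deg -0.11576893415206602 tilt [ 0.0001 -0.     -1.    ]
```

>>> apply_moves(motion="0 0 0.001 0 0 0 1;0 0 0.002 0 0 0 1;0 0 0.002 0 0 0 1")

```text
time_s: 14.43
ee_pos: [0.6122, 0.027, 0.0302]
tool_rot: [3.117, 0.392, 0.001]
ft_force: [-1.3, -0.1, 1.6]
grip_width: 0.504
grip_force: 31.3
```

```bash
python3 s.py
```

```text
14.4333 rack mm -30.355108861905997 -0.11348141809751126 30.193686981223163 joint 5.644891138094001 F rack 1.3264341178691457 -0.2496493911020773 1.586338508995459 0.5042902035815603 yaw err deg -0.11007298725887797 tilt [ 0.0004 -0.0001 -1.    ]
```

Tin is on the floor. I release, lift, and go back over the knob (hooked at rack 28, 12.5).

>>> apply_moves(motion="0 0 0 0 0 0 -0.1;0 0 0 0 0 0 -0.3;0 0 0 0 0 0 -0.5;0 0 0 0 0 0 -0.5")

```text
time_s: 14.77
ee_pos: [0.6122, 0.027, 0.0296]
tool_rot: [-3.117, -0.391, -0.0]
ft_force: [0.0, -0.0, -0.1]
grip_width: 0.744
grip_force: 0.0
```

>>> apply_moves(motion="0 0 -0.05 0 0 0 -0.5;0 0 -0.13 0 0 0 -0.5;0 0 -0.22 0 0 0 -0.5;0 0 -0.28 0 0 0 -0.2;0 0 -0.28 0 0 0 0.2")

```text
time_s: 15.18
ee_pos: [0.6158, 0.0266, 0.1481]
tool_rot: [3.114, 0.391, 0.017]
ft_force: [1.3, 0.2, 0.9]
grip_width: 0.481
grip_force: 0.0
```

>>> apply_moves(motion="-0.05 0.015 0 0 0 0 0.2;-0.12 0.03 0 0 0 0 0.2;-0.146 0.0315 0 0 0 0 0.2;-0.146 0.0315 0 0 0 0 0.2;-0.146 0.0315 0 0 0 0 0.2")

```text
time_s: 15.6
ee_pos: [0.5588, 0.0004, 0.1416]
tool_rot: [-3.117, -0.39, -0.001]
ft_force: [-0.1, 0.1, -0.3]
grip_width: 0.403
grip_force: 0.0
```

```bash
python3 w.py w6; python3 s.py; python3 - <<'E'
from h import *
np.set_printoptions(precision=1,suppress=True)
q=np.load("rack.npy");c,th=q[:2],q[2];x=np.array([np.cos(th),np.sin(th)]);y=np.array([-x[1],x[0]])
w=lambda a,b,z:np.r_[c+x*a+y*b,z]
P=np.load("P.npy",allow_pickle=True).item()
for n,p in dict(tinL=w(-.082,0,.056),tinS=w(-.0305,0,.056),knobtop=w(.028,.0125,.088)).items():print(n,proj(P,p))
E
```

```text
15.6 [0.5588 0.0004 0.1416] [-3.117  -0.3898 -0.0008] 0.4025774104681964
rack 0.59 [247.8, 151.9] [0.5873 0.0188 0.    ]
catch 0.73 [262.4, 195.3] [ 0.5572 -0.0034  0.033 ]
handle_grip 0.61 [258.5, 207.9] [0.5578 0.0002 0.072 ]
tin_spare 0.85 [247.6, 129.1] [0.6085 0.0242 0.    ]
tin_loaded 0.6 [243.4, 62.1] [0.6643 0.0412 0.006 ]
glue_bottle 0.53 [446.0, 334.9] [ 0.4324 -0.2636  0.    ]
16.0 rack mm 27.752482726315666 12.202161587788323 141.49451982202714 joint 63.75248272631566 F rack 0.3312159584318943 0.1897703563306108 0.5321922546543312 0.39581950258793397 yaw err deg -0.09215061924452822 tilt [-0.0001  0.0001 -1.    ]
tinL [241.  55.]
tinS [242.4 128.2]
knobtop [258.8 213.8]
```

View pics/w6.png

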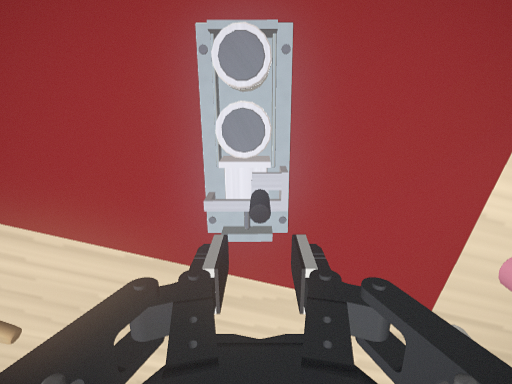

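Both tins stand upright in the track, (241,55) and (243,129), with the knob at (260,207) still hooked.

>>> apply_moves(motion="0.001 0.001 0.06 0 0 0 0.2;0.001 0.001 0.12 0 0 0 0.2;0.001 0.001 0.18 0 0 0 0.2;0.001 0.001 0.22 0 0 0 0.2;0.001 0.001 0.22 0 0 0 0.2")

```text
time_s: 16.42
ee_pos: [0.5566, 0.0007, 0.0501]
tool_rot: [-3.115, -0.391, 0.01]
ft_force: [-0.0, 0.3, -1.1]
grip_width: 0.397
grip_force: 0.0
```

>>> apply_moves(motion="0 0 0 0 0 0 0.3;0 0 0 0 0 0 0.45;0 0 0 0 0 0 0.55;0 0 0 0 0 0 0.65;0 0 0 0 0 0 1", newtons=50)

```text
time_s: 16.83
ee_pos: [0.5604, -0.0002, 0.0553]
tool_rot: [3.116, 0.391, 0.005]
ft_force: [1.1, -0.1, 5.3]
grip_width: 0.172
grip_force: 48.6
```

>>> apply_moves(motion="0 0 0 0 0 0 1;0 0 0 0 0 0 1;0 0 0 0 0 0 1")

```text
time_s: 17.08
ee_pos: [0.5604, -0.0002, 0.0553]
tool_rot: [3.116, 0.391, 0.005]
ft_force: [-0.3, 0.2, 6.5]
grip_width: 0.171
grip_force: 48.7
```

```bash
python3 s.py
```

```text
17.0833 rack mm 26.63887162386564 13.29297995113759 55.266762262155694 joint 62.63887162386564 F rack 0.21768766166113027 -0.2453315142307219 6.481200041845973 0.1714531874339465 yaw err deg -0.11702044043350834 tilt [ 0.0032 -0.0006 -1.    ]
```

>>> apply_moves(motion="-0.003 0 0 0 0 0 1;-0.006 0 0 0 0 0 1;-0.008 0 0 0 0 0 1;-0.008 0 0 0 0 0 1")

```text
time_s: 17.42
ee_pos: [0.5596, -0.0006, 0.0554]
tool_rot: [3.116, 0.39, 0.012]
ft_force: [7.7, 3.1, 1.8]
grip_width: 0.168
grip_force: 48.7
```

```bash
python3 s.py
```

```text
17.4167 rack mm 27.514606897619572 13.504633943633216 55.354283331292855 joint 63.514606897619565 F rack -8.230032199151927 -1.131861722646978 1.7734984537886462 0.1684506783289606 yaw err deg -0.14624907887037053 tilt [ 0.008 -0.    -1.   ]
```

>>> apply_moves(motion="-0.0005 -0.005 0 0 0 0 1;-0.0005 -0.01 0 0 0 0 1;-0.0005 -0.01 0 0 0 0 1")

```text
time_s: 17.67
ee_pos: [0.5587, 0.0031, 0.0553]
tool_rot: [3.116, 0.391, 0.013]
ft_force: [8.4, 1.8, 0.9]
grip_width: 0.169
grip_force: 48.7
```

```bash
python3 s.py
```

```text
17.6667 rack mm 27.469511215231204 9.677784977916422 55.34793363253383 joint 63.4695112152312 F rack -8.627189232682822 0.3802113266183406 0.922334180531542 0.16895224158959407 yaw err deg -0.13252939879534187 tilt [ 0.0084 -0.0005 -1.    ]
```

>>> apply_moves(motion="0 -0.006 0 0 0 0 1;0 -0.012 0 0 0 0 1;0 -0.018 0 0 0 0 1;0 -0.0235 0 0 0 0 1;0 -0.0235 0 0 0 0 1")

```text
time_s: 18.08
ee_pos: [0.5564, 0.0123, 0.0554]
tool_rot: [3.116, 0.391, 0.013]
ft_force: [8.8, 1.8, 0.3]
grip_width: 0.168
grip_force: 48.7
```

```bash
python3 s.py
```

```text
18.0833 rack mm 27.376557603723484 0.18870607003064474 55.36570296782335 joint 63.37655760372349 F rack -8.963316785760558 0.4437840312085006 0.33759963100332946 0.16826834084478598 yaw err deg -0.12798579493138867 tilt [ 0.0085 -0.0004 -1.    ]
```

>>> apply_moves(motion="0.003 0 0 0 0 0 1;0.006 0 0 0 0 0 1;0.009 0 0 0 0 0 1;0.012 0 0 0 0 0 1;0.015 0 0 0 0 0 1")

```text
time_s: 18.5
ee_pos: [0.562, 0.0138, 0.0553]
tool_rot: [3.116, 0.391, 0.012]
ft_force: [6.6, 1.6, 2.6]
grip_width: 0.173
grip_force: 48.8
```

>>> apply_moves(motion="0.003 0 0 0 0 0 1;0.006 0 0 0 0 0 1;0.009 0 0 0 0 0 1;0.012 0 0 0 0 0 1;0.014 0 0 0 0 0 1")

```text
time_s: 18.92
ee_pos: [0.5673, 0.0152, 0.0553]
tool_rot: [3.116, 0.391, 0.012]
ft_force: [6.9, 2.7, 2.3]
grip_width: 0.171
grip_force: 48.8
```

```bash
python3 s.py
```

```text
18.9167 rack mm 16.143238157156386 0.17716192743070627 55.33862853221481 joint 52.14323815715638 F rack -7.391953368611731 -0.8830058081076354 2.2879907103318735 0.17074656341557842 yaw err deg -0.13510285269097325 tilt [ 0.0076 -0.0002 -1.    ]
```

>>> apply_moves(motion="0.002 0 0 0 0 0 1;0.004 0 0 0 0 0 1;0.006 0 0 0 0 0 1;0.008 0 0 0 0 0 1;0.008 0 0 0 0 0 1")

```text
time_s: 19.33
ee_pos: [0.5703, 0.0159, 0.0553]
tool_rot: [3.116, 0.391, 0.011]
ft_force: [6.8, 1.8, 2.0]
grip_width: 0.168
grip_force: 48.8
```

```bash
python3 s.py
```

```text
19.3333 rack mm 13.075469065240283 0.1797722257675702 55.33940945800174 joint 49.075469065240284 F rack -7.05691038724826 -0.02985352335957124 1.958998365249029 0.16831521745254346 yaw err deg -0.13390415926099225 tilt [ 0.0073 -0.0002 -1.    ]
```

>>> apply_moves(motion="0.001 0 0 0 0 0 1;0.002 0 0 0 0 0 1;0.003 0 0 0 0 0 1;0.003 0 0 0 0 0 1")

```text
time_s: 19.67
ee_pos: [0.571, 0.0161, 0.0553]
tool_rot: [3.116, 0.391, 0.01]
ft_force: [5.8, 1.9, 3.4]
grip_width: 0.169
grip_force: 48.8
```

```bash
python3 s.py
```

```text
19.6667 rack mm 12.307111448927564 0.1562916776556651 55.334813613772404 joint 48.307111448927564 F rack -6.10252110170025 -0.37038953847698736 3.359050739235875 0.16944437558884232 yaw err deg -0.12728593192938534 tilt [ 0.0065 -0.0004 -1.    ]
```

>>> apply_moves(motion="0.001 0 0 0 0 0 1;0.002 0 0 0 0 0 1;0.003 0 0 0 0 0 1;0.003 0 0 0 0 0 1")

```text
time_s: 20.0
ee_pos: [0.5711, 0.0162, 0.0553]
tool_rot: [3.116, 0.391, 0.007]
ft_force: [3.3, 0.8, 7.8]
grip_width: 0.174
grip_force: 49.1
```

```bash
python3 s.py
```

```text
20.0 rack mm 12.19454978990247 0.1148880382444872 55.27458121427426 joint 48.19454978990247 F rack -3.400187174774009 0.07363232984084034 7.83565195218459 0.17382621397891831 yaw err deg -0.11548156414995701 tilt [ 0.0043 -0.0007 -1.    ]
```

Seated: the position has stopped and the force is passing to the tins. I relax the rest, release, lift clear and look.

>>> apply_moves(motion="0.001 0 0 0 0 0 1;0.002 0 0 0 0 0 1;0.003 0 0 0 0 0 1;0.003 0 0 0 0 0 1")

```text
time_s: 20.33
ee_pos: [0.5713, 0.0162, 0.0553]
tool_rot: [3.116, 0.392, 0.003]
ft_force: [-0.1, -0.6, 9.4]
grip_width: 0.176
grip_force: 49.5
```

>>> apply_moves(motion="0 0 0 0 0 0 0.6;0 0 0 0 0 0 0.4;0 0 0 0 0 0 0.2;0 0 0 0 0 0 0.2")

```text
time_s: 20.67
ee_pos: [0.5697, 0.0169, 0.0532]
tool_rot: [-3.117, -0.391, 0.002]
ft_force: [0.4, 0.1, -0.2]
grip_width: 0.399
grip_force: 0.0
```

>>> apply_moves(motion="0 0 -0.05 0 0 0 0.2;0 0 -0.13 0 0 0 0.2;0 0 -0.22 0 0 0 0.2;0 0 -0.3 0 0 0 0.2;0 0 -0.35 0 0 0 0.2")

```text
time_s: 21.08
ee_pos: [0.5713, 0.0167, 0.1971]
tool_rot: [3.116, 0.391, 0.005]
ft_force: [0.7, 0.1, 0.6]
grip_width: 0.4
grip_force: 0.0
```

>>> apply_moves(motion="0 0 0 0 0 0 0.2;0 0 0 0 0 0 0.2;0 0 0 0 0 0 0.2")

```text
time_s: 21.33
ee_pos: [0.5695, 0.0169, 0.1925]
tool_rot: [-3.116, -0.391, 0.003]
ft_force: [1.2, -0.2, 0.0]
grip_width: 0.4
grip_force: 0.0
```

```bash
python3 w.py w7; python3 s.py
```

```text
21.3333 [0.5695 0.0169 0.1925] [-3.1165 -0.3913  0.0032] 0.39995909424284426
rack 0.76 [259.8, 161.9] [0.582  0.0192 0.    ]
rack 0.72 [432.0, 316.5] [ 0.4314 -0.2657  0.    ]
catch 0.63 [270.5, 189.7] [0.5611 0.0019 0.033 ]
catch 0.49 [258.4, 128.2] [0.6211 0.0307 0.033 ]
handle_grip 0.79 [255.5, 190.1] [0.5675 0.0197 0.072 ]
tin_spare 0.69 [258.5, 129.5] [0.6175 0.0298 0.    ]
tin_spare 0.65 [488.9, 259.2] [ 0.532  -0.3003  0.    ]
tin_loaded 0.77 [259.2, 85.6] [0.6625 0.0405 0.006 ]
glue_bottle 0.63 [433.6, 313.0] [ 0.4373 -0.2654  0.    ]
21.7333 rack mm 12.949275317900797 -0.7046707006813554 193.09741353134004 joint 48.9492753179008 F rack 0.03354955631905593 0.479908683618761 0.0002403388216668939 0.3980231896090752 yaw err deg -0.11904157979811342 tilt [-0.0011  0.0002 -1.    ]
```

View pics/w7.png

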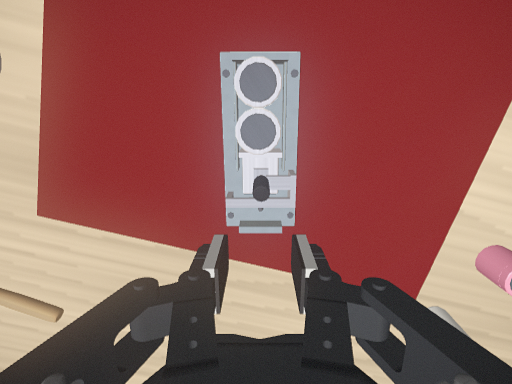

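Both tins, (258,82) and (258,131), touch each other, the end stop and the paddle. The knob at (261,188) is on the centre line and free, and the bystanders have not moved.

```bash
python3 -c "
from plant import env
print(env.close_job())"
```

```text
the job is handed in; nothing more can be done
None
```

The spare tin is loaded behind the first, the follower was led home under control and presses both tins against the end stop, and the job was handed in at about 22 s of the 72 s allowed.

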